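# Put the stray preserve jars back in their trays

## Robot

A 6-joint arm with a two-finger parallel gripper is mounted at the origin on the work surface. World frame = base frame: x ahead of the robot, y to its left, z up, the work surface at z = 0. Lengths are in m, angles in degrees, forces in N, time in s.
With the tool pointing down it reaches from about 0.4 to 0.825 m from the base axis. Payload 7 kg.
Tool frame: the origin (TCP) lies at the very end of the fingers, on their centre line; the grasp point (between the pads) lies 19 mm behind it; z points along the fingers, y is the line along which they close (so a half turn about z gives the same grasp; the last joint's range is limited). The gripper opens to 88 mm and grips with 3 to 60 N. Pads are 19 mm wide; open, the fingers measure 130 mm over their backs; the gripper's body (78 mm by 193 mm) begins 47 mm behind the grasp point.
Start: joints at [84.803, 20.546, 0.682, 0, -70.136, -16.507], TCP at [0.25, 0.627, 0.227] pointing down, gripper open.
Joint ranges: [-176.03, 176.03], [-82.01, 121.73], [-58.28, 71.71], [-173.87, 95.51], [-174.79, -0.11], [-173.66, 173.66]. Speed limits (degrees/s): [136.94, 136.94, 172.46, 180, 180, 180].

## Interface

Orientations are given as [roll, pitch, yaw] about the fixed x, y, z axes, in that order (R = Rz(yaw) Ry(pitch) Rx(roll)).
In Python, from plant import get_obs, snapshot, camera_params, close_job, boxes_of, cut_out, landmark_of gives the robot as it stands.
- The arm moves only by the shell command python3 -m inch 'ROWS' [OPENING]. ROWS is text: rows parted by semicolons, each of 6 numbers parted by spaces: the shift along the tool's x, y, z in units of 30 cm (1.0 is 30 cm), then the turn, a rotation vector about the tool's x, y, z in units of pi rad (1.0 is pi rad). A call has 1 to 10 rows; each row is the pose to reach, as a shift and turn from the pose commanded when the call began, along the tool's axes at that moment, turning the shorter way round; what a row does not reach only later rows make up. A row lasts 1/12 s, in which the tool goes at most 41.7 mm and 7.16 degrees, less where a joint would pass 70% of its speed; a pose out of reach is approached as far as the arm can. A call with a number of a shift or a turn outside -1 to 1 is refused whole. A call with a gripper value outside its range is refused whole. OPENING is the closure, from -1 (fully open) to 1 (shut), set as the call begins (- or left out, the last holds). The fingers move at their own pace and stop on an object; the grip force is fixed at half the most. Time passes only in rows, so rows that repeat a pose let the fingers close. It gives the time, the measured TCP pose, the force, the opening and the grip force at its end, in the units of the state.
- get_obs(): the state, without advancing time (a new reading comes with each control period).
- snapshot(name): name is "scene" or "top" or "wrist"; returns the picture (480x640x3 uint8, red, green, blue); there is no depth.
- camera_params(name): a dict with "mtx" (3x3 intrinsics, pixels), "k1" (the pictures are not rectified: a ray, as slopes to the right and down, at radius r is drawn at 1 + k1 r^2 times it, then the intrinsics apply), "rvec" (rotation vector, rad) and "tvec" (3), from world to camera coordinates, as OpenCV has them. Camera axes: x right, y down, z forward; pixel columns grow to the right and rows downward; lengths in m; the calibration is good to about 2 mm. A picture is of the moment at which its call begins: read the wrist's pose just before it. camera_params takes no time and is no camera call; for the wrist camera it gives the pose at the moment of the call.
- close_job(): hands the job in; it is judged then, once.
Trained networks look in the newest picture that a camera, given by its name, has taken for a name from the list of things; names that differ only in an ending like _2 or _b are one class to them, and where a whole thing is asked for, a point or a joint stands for the part that bears it (a point fixed in the world has none). Each returns a list of dicts, best first, with "p" (0 to 1); they miss things now and then, are a little off and sometimes report something else, mostly with a low value. They report only what shows in the picture. A call takes as long as a camera call.
- boxes_of(camera, thing): "rect" ([left, top, width, height] in pixels, round what is visible of it).
- cut_out(camera, thing): "pixels" (480x640 bool, what is visible of it) and "rect" ([left, top, width, height] in pixels, round what is visible of it).
- landmark_of(camera, thing): "uv" ([column, row] in pixels: a listed point, or the origin of a listed thing).
The state is a dict: "clock": time; "joint_pos": joint angles; "qvel": joint speeds; "tau": joint torques, N m; "tool_pos": TCP position; "orientation": TCP orientation; "force": force on the tool from outside, world axes, zero at the start; "moment": the same for the moment, N m; "opening": finger opening in m; "gripper_force": force on a finger pad.
Only numpy, scipy, OpenCV 4.12 (cv2) and the standard library are available. Lean on these libraries where they do the work, as an engineer would, in place of code of your own. Each camera call takes 0.05 s, during which the arm holds its last target. There are 200 camera calls.

## Task

Four jars of preserve with black lids have been left about on the front of the shop table. Put each one back, standing upright, in the empty place of the wooden tray that holds jars of its own shape and size, setting the glass down gently rather than dropping it. Leave the open jar of tasting sticks and the coffee cup where they stand.

Things in the scene. Friction and masses are not known exactly. Their poses are not given: they have to be found in the camera images.
- jar_squat: loose closed low, wide round glass jar of preserve with kraft paper label and black lid, diameter 66, height 62 mm, about 0.26 kg; straight round sides; lid: top 13 mm, round, 4 mm narrower. Stands upright at the start. Origin: centre of its underside, z up.
- jar_square: loose closed square-sided glass jar of preserve with kraft paper label and black lid, 56 x 56, height 78 mm, about 0.28 kg; two faces look along its x axis, two along its y axis; lid: top 13 mm, round, 4 mm narrower. Stands upright at the start. Origin: centre of its underside, z up.
- jar_slim: loose closed tall, slim round glass jar of preserve with kraft paper label and black lid, diameter 50, height 98 mm, about 0.24 kg; straight round sides; lid: top 13 mm, round, 4 mm narrower. Stands upright at the start. Origin: centre of its underside, z up.
- jar_hex: loose closed small six-sided glass jar of preserve with kraft paper label and black lid, 48 across the flats, 55 across the corners, height 60 mm, about 0.14 kg; flats look along its y axis and at 60 degrees either side of it, corners along its x axis; lid: top 13 mm, round, 4 mm narrower. Stands upright at the start. Origin: centre of its underside, z up.
- tray_squat: fixed wooden tray for the low, wide round jars, 106 (x) x 174 (y) mm, walls 6 mm thick, 20 mm high, floor 6 mm thick. Such jars, fast in it, stand in a row along its y axis: one jar stands in the +y half, the -y half is empty. Centre of the empty place: x 0, y -33 mm; a jar there has 14 mm of room all round. Origin: centre of the underside, on the table; x is world x within 0.12 rad, z up.
- tray_square: fixed wooden tray for the square-sided jars, 96 (x) x 154 (y) mm, walls 6 mm thick, 20 mm high, floor 6 mm thick. Such jars, fast in it, stand in a row along its y axis: one jar stands in the -y half, the +y half is empty. Centre of the empty place: x 0, y +28 mm; a jar there has 14 mm of room all round. Origin: centre of the underside, on the table; x is world x within 0.12 rad, z up.
- tray_slim: fixed wooden tray for the tall, slim round jars, 90 (x) x 142 (y) mm, walls 6 mm thick, 20 mm high, floor 6 mm thick. Such jars, fast in it, stand in a row along its y axis: one jar stands in the +y half, the -y half is empty. Centre of the empty place: x 0, y -25 mm; a jar there has 14 mm of room all round. Origin: centre of the underside, on the table; x is world x within 0.12 rad, z up.
- tray_hex: fixed wooden tray for the small six-sided jars, 88 (x) x 186 (y) mm, walls 6 mm thick, 20 mm high, floor 6 mm thick. Such jars, fast in it, stand in a row along its y axis: two jars stand at the two ends, the middle is empty. Centre of the empty place: x 0, y +0 mm; a jar there has 14 mm of room all round. Origin: centre of the underside, on the table; x is world x within 0.12 rad, z up.
- stick_jar: bystander: open glass jar without lid, full of thin wooden tasting sticks, diameter 66 mm, glass 58 mm high, sticks to 91 mm, 0.22 kg; loose. Origin: centre of its underside.
- cup: bystander: white china coffee cup with a handle at its +y side, rim diameter 68 mm, height 58 mm, 0.2 kg; loose, stands upright. Origin: centre of its underside.

How it is judged:
By the outcome, as a careful person would: the job done as asked, in the order asked, and still so for the second after the job is handed in, with the robot touching nothing.
It also fails if it takes over 88 s, if anything falls off the work surface, if the arm or the gripper's body presses on something with over 40 N, if the wrist force passes 120 N, or if a joint passes its speed limit or range.

## Working session

There is one attempt and no reset: what is moved stays moved. The work goes in short steps, Python scripts to look and compute and a shell command to move; the robot and the scene stay as the last step left them, time stands still between calls to the robot, and variables do not carry over. Pictures are saved under pics/ and viewed, at most 14 in all, crops included, and the job is handed in when it is done.

```bash
ls; mkdir -p pics
python3 - <<'E'
from plant import *
import cv2
print(get_obs())
for n in ("scene","top"):
    cv2.imwrite(f"pics/{n}0.png",snapshot(n)[:,:,::-1]); print(n,camera_params(n))
    for t in "jar_squat jar_square jar_slim jar_hex tray_squat tray_square tray_slim tray_hex stick_jar cup".split():
        print(t,[(round(d['p'],2),[round(float(v)) for v in d['uv']]) for d in landmark_of(n,t)][:4])
E
```

```text
pics
{'clock': 0.0, 'joint_pos': array([ 8.48033915e+01,  2.05935644e+01,  6.35167652e-01, -1.95795726e-02,
       -7.01370394e+01, -1.65089416e+01]), 'qvel': array([ 0.02182078,  0.11525622, -0.00878857, -0.10963743, -0.00686593,
       -0.1865601 ]), 'tau': array([-5.84591580e-04, -5.82714915e+01,  2.93070155e+01,  6.99751407e+00,
        7.01569792e-03, -1.58627681e-04]), 'tool_pos': array([0.24946544, 0.62669   , 0.22561095]), 'orientation': array([ 1.79903267e+02, -9.47495786e-03, -2.17122100e+01]), 'force': array([-0.04413515,  1.15528542, -0.6013442 ]), 'moment': array([ 0.01200392, -0.02271762, -0.0071148 ]), 'gripper_force': 0.0, 'opening': 0.08763443064113974}
scene {'mtx': array([[591.44847049,   0.        , 318.15733271],
       [  0.        , 591.44847049, 251.53294682],
       [  0.        ,   0.        ,   1.        ]]), 'k1': -0.009951797499876795, 'rvec': array([ 1.11986236,  2.58031089, -0.75862581]), 'tvec': array([ 0.34584918, -0.27756279,  1.53481074])}
jar_squat [(0.71, [470, 334]), (0.24, [316, 334])]
jar_square [(0.94, [418, 297])]
jar_slim [(0.63, [250, 164])
[... 211 characters left out ...]
9, [416, 295]), (0.63, [360, 276])]
cup [(0.68, [315, 234])]
top {'mtx': array([[450.68911316,   0.        , 315.02743785],
       [  0.        , 450.68911316, 242.45669476],
       [  0.        ,   0.        ,   1.        ]]), 'k1': -0.06844862407712535, 'rvec': array([ 2.13292509, -2.11507497,  0.15220429]), 'tvec': array([5.10377586e-04, 5.43006833e-01, 8.33664610e-01])}
jar_squat [(0.84, [150, 308])]
jar_square [(0.76, [212, 306]), (0.39, [273, 286])]
jar_slim []
jar_hex [(0.84, [415, 305])]
tray_squat [(0.6, [164, 244]), (0.18, [484, 322])]
tray_square [(0.78, [369, 207])]
tray_slim [(0.61, [266, 199])]
tray_hex [(0.6, [480, 245])]
stick_jar [(0.61, [272, 285])]
cup [(0.94, [352, 292])]
```

View pics/scene0.png

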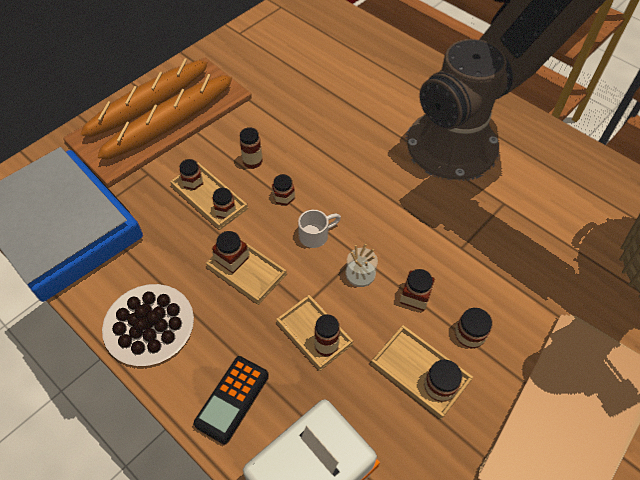

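View pics/top0.png

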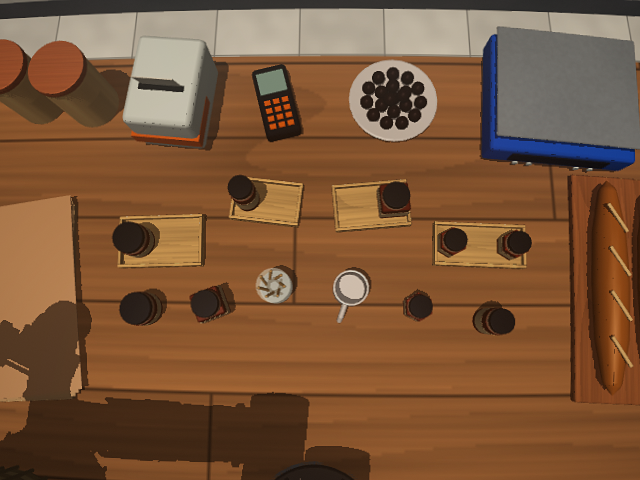

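The top view shows the loose squat jar (142,308), square (210,304), hex (418,305) and slim (495,320). The trays are squat (162,240), slim (267,200), square (372,205) and hex (480,245). The stick jar is at (275,285) and the cup at (350,288). Next I'll fit silhouettes.

```bash
cat > h.py <<'E'
import numpy as np, cv2
from scipy.optimize import minimize
from plant import *
def proj(c,P):
    q=P@cv2.Rodrigues(c['rvec'])[0].T+c['tvec']; s=q[:,:2]/q[:,2:]
    s=s*(1+c['k1']*(s**2).sum(1,keepdims=True))
    return s*c['mtx'][0,0]+c['mtx'][:2,2]
def ground(c,uv,z):
    r=minimize(lambda p:((proj(c,np.array([[p[0],p[1],z]]))[0]-uv)**2).sum(),[.55,0],method='Nelder-Mead',options=dict(xatol=1e-5,fatol=1e-4));return r.x
def poly(n,r,a0=0): a=np.radians(a0)+np.arange(n)*2*np.pi/n; return np.c_[r*np.cos(a),r*np.sin(a)]
def prism(s,z0,z1): return np.r_[np.c_[s,np.full(len(s),z0)],np.c_[s,np.full(len(s),z1)]]
def jar(s,h,rl): return np.r_[prism(s,0,h-.013),prism(poly(32,rl),h-.013,h)]
def rect(a,b): return np.array([[a,b],[-a,b],[-a,-b],[a,-b]])/2
M={'squat':jar(poly(32,.033),.062,.031),'square':jar(rect(.056,.056),.078,.026),'slim':jar(poly(32,.025),.098,.023),'hex':jar(poly(6,.0277),.060,.022)}
T={'squat':rect(.106,.174),'square':rect(.096,.154),'slim':rect(.090,.142),'hex':rect(.088,.186)}
FIX={'squat':[.047],'square':[-.042],'slim':[.039],'hex':[.062,-.062]}
EMPTY={'squat':-.033,'square':.028,'slim':-.025,'hex':0}
def place(P,x,y,a,dz=0):
    c,s=np.cos(a),np.sin(a); return np.c_[P[:,0]*c-P[:,1]*s+x,P[:,0]*s+P[:,1]*c+y,P[:,2]+dz]
S=4
def fill(c,P):
    m=np.zeros((480*S,640*S),np.uint8); h=cv2.convexHull(((proj(c,P)+.5)*S).astype(np.float32))
    cv2.fillConvexPoly(m,np.round(h).astype(np.int32),1); return cv2.resize(m.astype(np.float32),(640,480),interpolation=cv2.INTER_AREA)
def fit(views,P,x0,fixed=None):
    def cost(p):
        t=0
        for c,m in views:
            f=fill(c,place(P,*p)); w=np.ones_like(f)
            if fixed is not None:
                for y in fixed[1]: w[fill(c,place(fixed[0]*[1.08,1.08,1]+[0,y,0],*p,.006))>0]=0
            t+=1-(np.minimum(f,m)*w).sum()/(np.maximum(f,m)*w).sum()
        return t/len(views)
    best=None
    for a in x0[2]:
        s=np.array([[x0[0],x0[1],a]]*4)+np.r_[np.zeros((1,3)),np.diag([.01,.01,.15])]
        r=minimize(cost,s[0],method='Nelder-Mead',options=dict(initial_simplex=s,xatol=1e-4,fatol=1e-4,maxiter=120))
        if best is None or r.fun<best.fun: best=r
    return best
E
cat > m.py <<'E'
from h import *
import pickle
J0={'squat':(142,308,'t'),'square':(210,304),'hex':(418,305),'slim':(495,320)}
T0={'squat':(162,240),'slim':(267,200),'square':(372,205),'hex':(480,245)}
im={n:snapshot(n) for n in ('top','scene')}; C={n:camera_params(n) for n in im}
vis={n:im[n].copy() for n in im}; R={}
for kind,D in (('tray',T0),('jar',J0)):
  for k,uv in D.items():
    x,y=ground(C['top'],np.array(uv[:2],float),.04 if kind=='jar' else .02); V={}
    for n in C:
        u=proj(C[n],np.array([[x,y,.04 if kind=='jar' else .01]]))[0]
        L=[d for d in cut_out(n,kind+'_'+k) if d['p']>.15]
        L=[d for d in L if np.hypot(d['rect'][0]+d['rect'][2]/2-u[0],d['rect'][1]+d['rect'][3]/2-u[1])<30]
        if L:
            V[n]=L[0]['pixels'].astype(np.float32); vis[n][L[0]['pixels']]=vis[n][L[0]['pixels']]//2+np.array([0,100,0],np.uint8)
    P=M[k] if kind=='jar' else prism(T[k],0,.02)
    out=[]
    for sel in (list(V),)+tuple([n] for n in V):
        if not sel: continue
        r=fit([(C[n],V[n]) for n in sel],P,(x,y,{'square':(0,.5),'hex':(0,.4,.8)}.get(k,(0,)) if kind=='jar' else (0,)),None if kind=='jar' else (M[k],FIX[k]))
        out.append((sel,np.round(r.x,4),round(r.fun,3)))
        if sel is out[0][0]: R[kind+'_'+k]=r.x
    print(kind,k,*out)
    if out:
      for n in C:
        h=cv2.convexHull(proj(C[n],place(P,*R[kind+'_'+k])).astype(np.float32)); cv2.polylines(vis[n],[np.round(h).astype(int)],True,(255,255,0),1)
pickle.dump(R,open('R.pkl','wb'))
cv2.imwrite('pics/fit_top.png',cv2.resize(vis['top'][160:350,90:550],None,fx=1.7,fy=1.7,interpolation=cv2.INTER_CUBIC)[:,:,::-1])
cv2.imwrite('pics/fit_scene.png',cv2.resize(vis['scene'][110:425,160:510],None,fx=1.8,fy=1.8,interpolation=cv2.INTER_CUBIC)[:,:,::-1])
for t in ('stick_jar','cup'): print(t,[np.round(ground(C['top'],np.array(d['uv']),0),3) for d in landmark_of('top',t)[:1]])
print(get_obs()['clock'])
E
python3 m.py
```

```text
tray squat (['top', 'scene'], array([0.5497, 0.3233, 0.0423]), np.float64(0.059)) (['top'], array([0.5504, 0.3251, 0.0376]), np.float64(0.019)) (['scene'], array([0.5473, 0.3213, 0.0325]), np.float64(0.058))
tray slim (['top', 'scene'], array([ 0.6341,  0.107 , -0.1036]), np.float64(0.045)) (['top'], array([ 0.6357,  0.1076, -0.1119]), np.float64(0.023)) (['scene'], array([ 0.6326,  0.1062, -0.1122]), np.float64(0.031))
tray square (['top', 'scene'], array([ 0.6266, -0.1091,  0.0958]), np.float64(0.049)) (['top'], array([ 0.6278, -0.1088,  0.0889]), np.float64(0.028)) (['scene'], array([ 0.625 , -0.1105,  0.0989]), np.float64(0.029))
tray hex (['top', 'scene'], array([ 0.5451, -0.3284, -0.0374]), np.float64(0.077)) (['top'], array([ 0.5466, -0.3257, -0.0335]), np.float64(0.035)) (['scene'], array([ 0.5436, -0.3302, -0.0323]), np.float64(0.036))
jar squat (['top', 'scene'], array([0.4116, 0.3473, 0.0436]), np.float64(0.071)) (['top'], array([0.4121, 0.3486, 0.033 ]), np.float64(0.053)) (['scene'], array([0.4096, 0.3459, 0.0749]), np.float64(0.059))
jar square (['top', 'scene'], array([0.42  , 0.2086, 0.3891]), np.float64(0.088)) (['top'], array([0.4207, 0.2095, 0.3649]), np.float64(0.093)) (['scene'], array([0.4195, 0.2076, 0.4276]), np.float64(0.074))
jar hex (['top', 'scene'], array([ 0.4206, -0.195 ,  0.1211]), np.float64(0.082)) (['top'], array([ 0.4213, -0.1941,  1.0582]), np.float64(0.046)) (['scene'], array([ 0.4185, -0.1972,  0.2243]), np.float64(0.05))
jar slim (['top', 'scene'], array([ 0.393 , -0.3348,  0.1239]), np.float64(0.074)) (['top'], array([ 0.3934, -0.3334,  0.1042]), np.float64(0.063)) (['scene'], array([ 0.392 , -0.3366, -0.004 ]), np.float64(0.068))
stick_jar [array([0.46 , 0.087])]
cup [array([ 0.459, -0.064])]
2.1
```

View pics/fit_top.png

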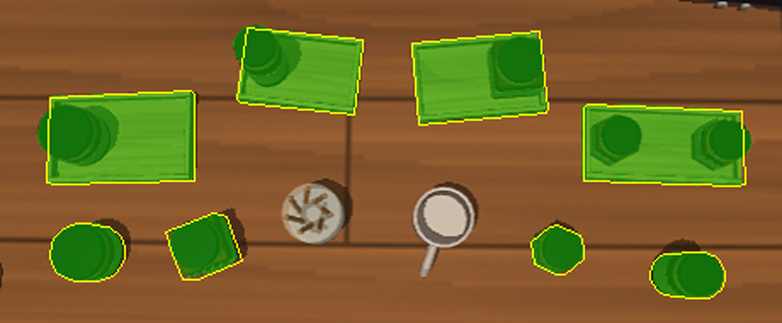

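```bash
cat > go.py <<'E'
# usage: go.py x y z yaw  -> row in tool axes from the commanded (=measured, levelled) pose, to the target
import sys
from h import *
from scipy.spatial.transform import Rotation as Ro
o=get_obs(); p=o['tool_pos']; R=Ro.from_euler('xyz',o['orientation'],degrees=True)
for a in sys.argv[1:]:
    x,y,z,w=map(float,a.split(','))
    T=Ro.from_euler('xyz',[180,0,w],degrees=True)
    d=R.inv().apply(np.array([x,y,z])-p); v=(R.inv()*T).as_rotvec()
    print(np.round(d/.3,4),np.round(v/np.pi,4),'rows',round(max(np.linalg.norm(d)/.0417,np.degrees(np.linalg.norm(v))/7.16),1))
    p=np.array([x,y,z]);R=T
print('clock',o['clock'],'q6',o['joint_pos'][5].round(),'pos',o['tool_pos'].round(4),'ori',o['orientation'].round(2))
E
python3 go.py .411,.347,.227,-90 .411,.347,.024,-90
```

```text
[ 0.8451  0.6686 -0.0015] [0.     0.     0.3794] rows 9.5
[ 0.     -0.      0.6767] [0. 0. 0.] rows 4.9
clock 2.1 q6 -17.0 pos [0.2496 0.6271 0.2266] ori [-180.     0.   -21.7]
```

The outlines fit all four jars and all four trays, and both cameras agree within about 3 mm. Moving to the squat jar.

```bash
python3 -m inch '0.845 0.669 0.32 0 0 0.379;0.845 0.669 0.32 0 0 0.379;0.845 0.669 0.32 0 0 0.379;0.845 0.669 0.32 0 0 0.379;0.845 0.669 0.32 0 0 0.379;0.845 0.669 0.32 0 0 0.379;0.845 0.669 0.32 0 0 0.379;0.845 0.669 0.32 0 0 0.379;0.845 0.669 0.32 0 0 0.379;0.845 0.669 0.32 0 0 0.379' -1; python3 go.py .411,.347,.13,-90
```

```text
clock: 2.93
tool_pos: [0.4116, 0.344, 0.1298]
orientation: [179.9, -0.1, -90.5]
force: [-0.9, 1.0, 0.4]
opening: 0.0877
gripper_force: 0.0
[-0.01    0.0022 -0.0006] [ 0.0003 -0.0005 -0.0029] rows 0.1
clock 2.9333 q6 -61.0 pos [0.4116 0.344  0.1298] ori [ 1.7995e+02 -8.0000e-02 -9.0520e+01]
```

```bash
python3 -m inch '-0.01 0 0.15 0 0 0;-0.01 0 0.28 0 0 0;-0.01 0 0.352 0 0 0;-0.01 0 0.352 0 0 0;-0.01 0 0.352 0 0 0;-0.01 0 0.352 0 0 0'; python3 go.py .411,.347,.024,-90
python3 -m inch '0 0 0 0 0 0;0 0 0 0 0 0;0 0 0 0 0 0;0 0 0 0 0 0;0 0 0 0 0 0;0 0 0 0 0 0;0 0 0 0 0 0;0 0 0 0 0 0' 1; python3 go.py .411,.347,.15,-90
```

```text
clock: 3.43
tool_pos: [0.4117, 0.351, 0.0265]
orientation: [-179.9, 0.1, -89.9]
force: [0.5, -0.2, 0.8]
opening: 0.0876
gripper_force: 0.0
[0.0133 0.0024 0.0082] [-0.0004  0.0004  0.0006] rows 0.1
clock 3.4333 q6 -61.0 pos [0.4117 0.351  0.0265] ori [-1.7992e+02  8.0000e-02 -8.9880e+01]
clock: 4.1
tool_pos: [0.4112, 0.3504, 0.0259]
orientation: [-180.0, 0.1, -89.9]
force: [-2.9, -0.6, 8.0]
opening: 0.0652
gripper_force: 30.0
[ 1.090e-02  2.000e-04 -4.136e-01] [-0.0002  0.0003  0.0005] rows 3.0
clock 4.1 q6 -61.0 pos [0.4112 0.3504 0.0259] ori [-1.7996e+02  6.0000e-02 -8.9910e+01]
```

```bash
python3 -m inch '0 0 -0.1 0 0 0;0 0 -0.2 0 0 0;0 0 -0.35 0 0 0;0.06 -0.12 -0.37 0 0 -0.01;0.11 -0.24 -0.37 0 0 -0.012;0.16 -0.36 -0.37 0 0 -0.012;0.191 -0.42 -0.37 0 0 -0.012;0.191 -0.463 -0.37 0 0 -0.012;0.191 -0.463 -0.37 0 0 -0.012;0.191 -0.463 -0.37 0 0 -0.012'; python3 -m inch '0 0 0 0 0 0;0 0 0 0 0 0';python3 go.py .55,.293,.032,-88
```

```text
clock: 4.93
tool_pos: [0.5499, 0.292, 0.1351]
orientation: [179.9, -0.0, -87.9]
force: [-1.1, -0.8, -2.6]
opening: 0.0652
gripper_force: 30.0
clock: 5.1
tool_pos: [0.549, 0.2929, 0.1358]
orientation: [180.0, -0.0, -87.7]
force: [-0.3, 0.6, -2.4]
opening: 0.0654
gripper_force: 30.0
[-1.000e-04 -3.500e-03  3.461e-01] [ 0.0002 -0.      0.0015] rows 2.5
clock 5.1 q6 -44.0 pos [0.549  0.2929 0.1358] ori [ 1.7997e+02 -1.0000e-02 -8.7730e+01]
```

Run:
```python
from h import *
im=snapshot('top'); cv2.imwrite('pics/a.png',cv2.resize(im[160:350,90:350],None,fx=2.5,fy=2.5)[:,:,::-1])
```

```text
(no output)
```

View pics/a.png

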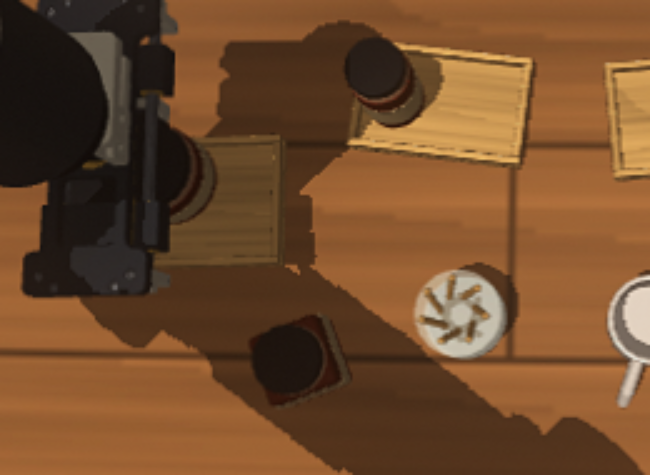

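Jar held and hanging over its empty place. Lowering it slowly.

```bash
python3 -m inch '0 -0.003 0.1 0 0 0;0 -0.003 0.2 0 0 0;0 -0.003 0.28 0 0 0;0 -0.003 0.31 0 0 0;0 -0.003 0.325 0 0 0;0 -0.003 0.331 0 0 0;0 -0.003 0.336 0 0 0;0 -0.003 0.336 0 0 0;0 -0.003 0.336 0 0 0';python3 go.py .55,.293,.032,-88
```

```text
clock: 5.9
tool_pos: [0.5514, 0.2935, 0.0365]
orientation: [-179.9, 0.1, -87.7]
force: [0.2, 0.1, -1.5]
opening: 0.0654
gripper_force: 30.0
[0.0013 0.0049 0.015 ] [-0.0005  0.0004  0.0014] rows 0.1
clock 5.9 q6 -44.0 pos [0.5514 0.2935 0.0365] ori [-1.799e+02  8.000e-02 -8.775e+01]
```

```bash
python3 -m inch '0 0 0.004 0 0 0;0 0 0.008 0 0 0;0 0 0.011 0 0 0;0 0 0.011 0 0 0;0 0 0.011 0 0 0'; python3 -m inch '0 0 0.003 0 0 0;0 0 0.003 0 0 0;0 0 0.003 0 0 0'; python3 -m inch '0 0 0.003 0 0 0;0 0 0.003 0 0 0;0 0 0.003 0 0 0'
```

```text
clock: 6.32
tool_pos: [0.5509, 0.2928, 0.032]
orientation: [-180.0, 0.0, -87.8]
force: [0.0, -0.2, -1.3]
opening: 0.0657
gripper_force: 30.0
clock: 6.57
tool_pos: [0.5509, 0.2929, 0.0319]
orientation: [-180.0, 0.0, -87.7]
force: [-3.3, -1.3, 6.0]
opening: 0.0654
gripper_force: 30.0
clock: 6.82
tool_pos: [0.551, 0.2929, 0.0319]
orientation: [-180.0, 0.0, -87.7]
force: [-6.0, -1.7, 13.0]
opening: 0.0655
gripper_force: 30.0
```

Contact felt. Easing off, opening and rising.

```bash
python3 -m inch '0 0 -0.003 0 0 0;0 0 -0.003 0 0 0'; python3 -m inch '0 0 0 0 0 0;0 0 0 0 0 0;0 0 0 0 0 0;0 0 0 0 0 0' -0.75; python3 -m inch '0 0 -0.03 0 0 0;0 0 -0.13 0 0 0;0 0 -0.26 0 0 0;0 0 -0.36 0 0 0;0 0 -0.36 0 0 0'; python3 go.py .42,.2086,.14,-67.7
```

```text
clock: 6.98
tool_pos: [0.551, 0.2929, 0.0319]
orientation: [-180.0, 0.0, -87.7]
force: [-4.1, -0.9, 8.4]
opening: 0.0654
gripper_force: 30.0
clock: 7.32
tool_pos: [0.5509, 0.2928, 0.0308]
orientation: [180.0, -0.0, -87.8]
force: [-0.5, 0.4, 0.4]
opening: 0.0763
gripper_force: 0.0
clock: 7.73
tool_pos: [0.5542, 0.295, 0.147]
orientation: [-179.5, 0.3, -87.7]
force: [1.6, 1.0, 0.7]
opening: 0.0762
gripper_force: 0.0
[0.27   0.4586 0.0174] [-0.0033  0.0013 -0.111 ] rows 3.8
clock 7.7333 q6 -44.0 pos [0.5542 0.295  0.147 ] ori [-179.47    0.33  -87.69]
```

```bash
python3 -m inch '0.27 0.45 0 0 0 -0.111;0.27 0.45 0 0 0 -0.111;0.27 0.45 0 0 0 -0.111;0.27 0.45 0 0 0 -0.111;0.27 0.45 0 0 0 -0.111;0.27 0.45 0 0 0 -0.111;0.27 0.45 0 0 0 -0.111;0.27 0.45 0 0 0 -0.111' -1; python3 -m inch '0 0 0 0 0 0;0 0 0 0 0 0'; python3 go.py .42,.2086,.14,-67.7
python3 - <<'E'
from h import *
im=snapshot('top'); cv2.imwrite('pics/b.png',cv2.resize(im[180:340,90:300],None,fx=3,fy=3)[:,:,::-1])
im=snapshot('wrist'); cv2.imwrite('pics/bw.png',im[:,:,::-1])
c=camera_params('top')
for d in cut_out('top','jar_squat')[:2]:
    r=fit([(c,d['pixels'].astype(np.float32))],M['squat']+[0,0,.006],(.55,.29,(0,))); print(r.x,r.fun,d['p'],d['rect'])
E
```

```text
clock: 8.4
tool_pos: [0.4199, 0.2074, 0.1394]
orientation: [-179.9, 0.0, -67.8]
force: [-0.1, 0.1, -0.1]
opening: 0.0878
gripper_force: 0.0
clock: 8.57
tool_pos: [0.4195, 0.2069, 0.1387]
orientation: [180.0, -0.0, -67.8]
force: [-0.2, 0.3, -0.0]
opening: 0.0881
gripper_force: 0.0
[-0.0046 -0.0035 -0.0044] [ 0.0002 -0.0001 -0.0006] rows 0.1
clock 8.5667 q6 -28.0 pos [0.4195 0.2069 0.1387] ori [ 1.7997e+02 -2.0000e-02 -6.7800e+01]
```

View pics/b.png

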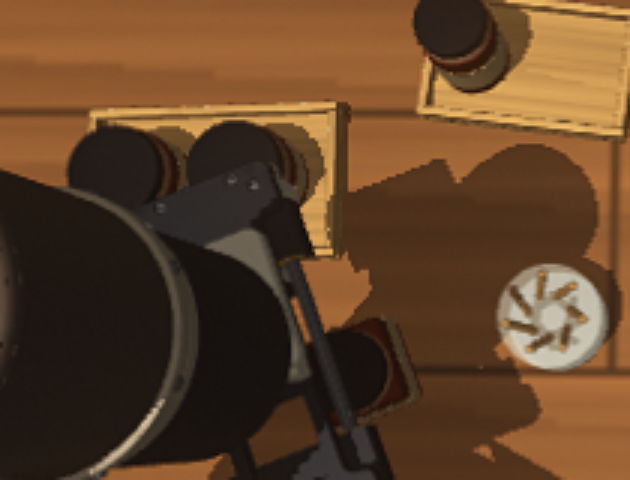

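View pics/bw.png

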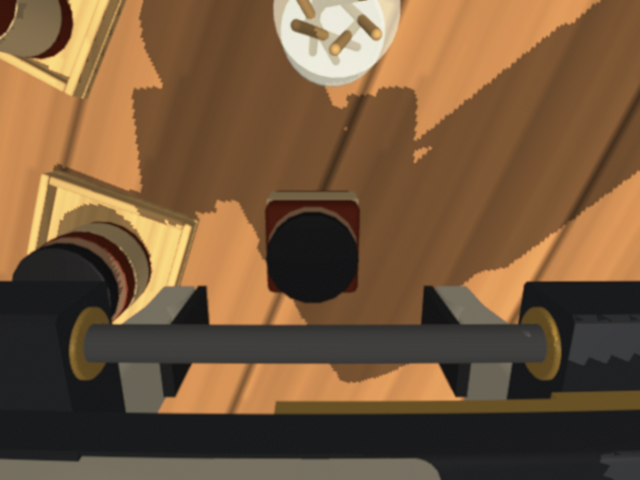

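The top view shows the squat jar upright in its tray, lid at (235,160), beside its fellow. In the wrist view the square jar, lid at (312,257), is centred and square to the fingers.

```bash
python3 -m inch '-0.004 -0.002 0.12 0 0 0;-0.004 -0.002 0.24 0 0 0;-0.004 -0.002 0.31 0 0 0;-0.004 -0.002 0.343 0 0 0;-0.004 -0.002 0.343 0 0 0;-0.004 -0.002 0.343 0 0 0'
python3 -m inch '0 0 0 0 0 0;0 0 0 0 0 0;0 0 0 0 0 0;0 0 0 0 0 0;0 0 0 0 0 0;0 0 0 0 0 0;0 0 0 0 0 0;0 0 0 0 0 0' 1
python3 - <<'E'
import numpy as np
t=dict(square=(.6266,-.1091,.094),slim=(.6341,.107,-.109),hex=(.5451,-.3284,-.035)); e=dict(square=.028,slim=-.025,hex=0)
for k,(x,y,a) in t.items(): print(k,x-e[k]*np.sin(a),y+e[k]*np.cos(a),'yaw',-90+np.degrees(a))
E
python3 go.py .624,-.081,.2,-84.6
```

```text
clock: 9.22
tool_pos: [0.4192, 0.2078, 0.0357]
orientation: [179.9, -0.1, -67.8]
force: [-0.3, 0.0, 0.9]
opening: 0.0873
gripper_force: 0.0
clock: 9.88
tool_pos: [0.4195, 0.2083, 0.0366]
orientation: [-179.9, 0.0, -67.8]
force: [-1.7, 0.4, 6.0]
opening: 0.0559
gripper_force: 30.0
square 0.6239718743465842 -0.08122361293944537 yaw -84.61419672577026
slim 0.6313803927496067 0.08214836551846924 yaw -96.24523996692598
hex 0.5451 -0.3284 yaw -92.00535228295789
[ 1.1504 -0.2666 -0.5448] [-0.0003  0.0002  0.0935] rows 9.4
clock 9.8833 q6 -28.0 pos [0.4195 0.2083 0.0366] ori [-1.7994e+02  2.0000e-02 -6.7770e+01]
```

```bash
python3 -m inch '0 0 -0.1 0 0 0;0 0 -0.22 0 0 0;0 0 -0.36 0 0 0;0.03 -0.01 -0.46 0 0 0;0.14 -0.03 -0.52 0 0 0.01;0.26 -0.06 -0.545 0 0 0.03;0.39 -0.09 -0.545 0 0 0.05;0.52 -0.12 -0.545 0 0 0.07;0.65 -0.15 -0.545 0 0 0.09;0.78 -0.18 -0.545 0 0 0.0935'; python3 go.py .624,-.081,.2,-84.6
```

```text
clock: 10.72
tool_pos: [0.5577, 0.0099, 0.199]
orientation: [179.9, 0.0, -84.8]
force: [0.9, 1.2, -3.0]
opening: 0.0556
gripper_force: 30.0
[ 0.3218 -0.1927 -0.0037] [ 0.0004  0.0001 -0.0013] rows 2.7
clock 10.7167 q6 -16.0 pos [0.5577 0.0099 0.199 ] ori [ 1.7993e+02  2.0000e-02 -8.4830e+01]
```

```bash
python3 -m inch '0.11 -0.06 0 0 0 0;0.21 -0.13 0 0 0 0;0.28 -0.17 0 0 0 0;0.322 -0.193 0 0 0 0;0.322 -0.193 0 0 0 0;0.322 -0.193 0 0 0 0;0.322 -0.193 0 0 0 0';python3 go.py .624,-.081,.0425,-84.6
```

```text
clock: 11.3
tool_pos: [0.6235, -0.0785, 0.199]
orientation: [179.9, 0.0, -84.6]
force: [-0.3, 0.4, -3.2]
opening: 0.0559
gripper_force: 30.0
[ 0.0087 -0.0015  0.5216] [ 0.0004  0.0001 -0.0001] rows 3.8
clock 11.3 q6 -5.0 pos [ 0.6235 -0.0785  0.199 ] ori [ 1.7992e+02  2.0000e-02 -8.4620e+01]
```

```bash
python3 -m inch '0.008 0 0.1 0 0 0;0.008 0 0.22 0 0 0;0.008 0 0.33 0 0 0;0.008 0 0.42 0 0 0;0.008 0 0.47 0 0 0;0.008 0 0.49 0 0 0;0.008 0 0.503 0 0 0;0.008 0 0.503 0 0 0;0.008 0 0.503 0 0 0'; python3 -m inch '0 0 0.004 0 0 0;0 0 0.008 0 0 0;0 0 0.012 0 0 0;0 0 0.012 0 0 0;0 0 0.012 0 0 0';python3 go.py .624,-.081,.0425,-84.6
```

```text
clock: 12.05
tool_pos: [0.6254, -0.0809, 0.0501]
orientation: [-179.9, -0.0, -84.6]
force: [0.9, -0.8, -1.7]
opening: 0.0558
gripper_force: 30.0
clock: 12.47
tool_pos: [0.6246, -0.0815, 0.0452]
orientation: [-180.0, 0.0, -84.6]
force: [0.6, 0.2, -3.2]
opening: 0.056
gripper_force: 30.0
[-0.0017  0.0019  0.0091] [-0.0001  0.     -0.0001] rows 0.1
clock 12.4667 q6 -5.0 pos [ 0.6246 -0.0815  0.0452] ori [-179.99    0.    -84.62]
```

```bash
python3 -m inch '0 0 0.003 0 0 0;0 0 0.006 0 0 0;0 0 0.006 0 0 0;0 0 0.006 0 0 0';  python3 -m inch '0 0 0.003 0 0 0;0 0 0.003 0 0 0;0 0 0.003 0 0 0'
```

```text
clock: 12.8
tool_pos: [0.6245, -0.0814, 0.0431]
orientation: [180.0, -0.0, -84.6]
force: [-0.0, -0.2, -3.3]
opening: 0.056
gripper_force: 30.0
clock: 13.05
tool_pos: [0.6247, -0.0814, 0.0427]
orientation: [-180.0, -0.0, -84.6]
force: [-1.2, -1.5, 0.4]
opening: 0.0557
gripper_force: 30.0
```

```bash
python3 -m inch '0 0 0.001 0 0 0;0 0 0.001 0 0 0'; python3 -m inch '0 0 0 0 0 0;0 0 0 0 0 0;0 0 0 0 0 0;0 0 0 0 0 0' -0.55; python3 -m inch '0 0 -0.03 0 0 0;0 0 -0.13 0 0 0;0 0 -0.26 0 0 0;0 0 -0.36 0 0 0;0 0 -0.36 0 0 0;0 0 -0.36 0 0 0'; python3 go.py .42,-.195,.15,-113.7
```

```text
clock: 13.22
tool_pos: [0.6247, -0.0814, 0.0426]
orientation: [-180.0, -0.0, -84.6]
force: [-2.0, 0.4, 4.6]
opening: 0.056
gripper_force: 30.0
clock: 13.55
tool_pos: [0.6247, -0.0814, 0.0419]
orientation: [-180.0, 0.0, -84.6]
force: [0.6, 0.5, 0.1]
opening: 0.0676
gripper_force: 0.0
clock: 14.05
tool_pos: [0.626, -0.0812, 0.1533]
orientation: [-179.7, 0.0, -84.6]
force: [-0.1, -0.4, -0.5]
opening: 0.0679
gripper_force: 0.0
[0.313  0.7194 0.0072] [-0.0016  0.0005  0.1616] rows 5.6
clock 14.05 q6 -5.0 pos [ 0.626  -0.0812  0.1533] ori [-1.797e+02  1.000e-02 -8.461e+01]
```

```bash
python3 -m inch '0.313 0.715 0 0 0 0.1616;0.313 0.715 0 0 0 0.1616;0.313 0.715 0 0 0 0.1616;0.313 0.715 0 0 0 0.1616;0.313 0.715 0 0 0 0.1616;0.313 0.715 0 0 0 0.1616;0.313 0.715 0 0 0 0.1616;0.313 0.715 0 0 0 0.1616;0.313 0.715 0 0 0 0.1616;0.313 0.715 0 0 0 0.1616' -1
python3 - <<'E'
from h import *
c=camera_params('wrist'); im=snapshot('wrist')
for d in cut_out('wrist','jar_hex')[:2]:
    print(d['p'],d['rect'])
    if d['p']>.3:
        r=fit([(c,d['pixels'].astype(np.float32))],M['hex'],(.42,-.195,(0,.35,.7))); print(r.x,r.fun)
        h=cv2.convexHull(proj(c,place(M['hex'],*r.x)).astype(np.float32)); cv2.polylines(im,[np.round(h).astype(int)],True,(255,255,0),1)
cv2.imwrite('pics/cw.png',im[:,:,::-1])
E
python3 go.py .42,-.195,.15,-113.7
```

```text
clock: 14.88
tool_pos: [0.4205, -0.1947, 0.1499]
orientation: [180.0, -0.0, -113.7]
force: [-0.2, 0.0, -0.1]
opening: 0.0878
gripper_force: 0.0
0.59 [274.8, 187.4, 75.1, 90.2]
[ 0.41835918 -0.19712075  0.03381019] 0.039745986461639404
[ 0.0019  0.001  -0.0009] [ 0.0002 -0.0001  0.0003] rows 0.0
clock 14.9833 q6 -23.0 pos [ 0.4205 -0.1946  0.1497] ori [ 1.7996e+02 -2.0000e-02 -1.1365e+02]
```

View pics/cw.png

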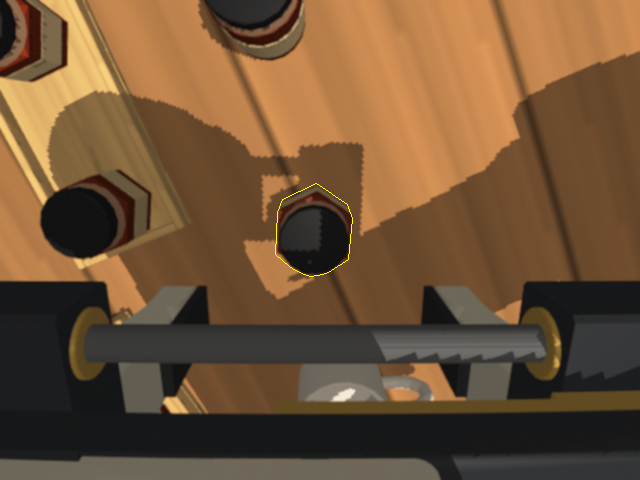

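The wrist view shows the hex jar (313,230) between the fingers, with its flats facing the pads apart from a slight turn. Correcting by about 2° and gripping.

```bash
python3 -m inch '0.005 0 0.12 0 0 0.013;0.005 0 0.24 0 0 0.013;0.005 0 0.36 0 0 0.013;0.005 0 0.41 0 0 0.013;0.005 0 0.422 0 0 0.013;0.005 0 0.422 0 0 0.013;0.005 0 0.422 0 0 0.013'
python3 -m inch '0 0 0 0 0 0;0 0 0 0 0 0;0 0 0 0 0 0;0 0 0 0 0 0;0 0 0 0 0 0;0 0 0 0 0 0;0 0 0 0 0 0;0 0 0 0 0 0' 1
python3 go.py .545,-.3285,.14,-116
```

```text
clock: 15.57
tool_pos: [0.4202, -0.1963, 0.024]
orientation: [-180.0, -0.0, -116.0]
force: [0.5, 0.2, 0.8]
opening: 0.0876
gripper_force: 0.0
clock: 16.23
tool_pos: [0.4195, -0.1964, 0.0237]
orientation: [-180.0, 0.0, -116.0]
force: [-0.8, 1.1, 4.3]
opening: 0.0478
gripper_force: 29.8
[ 0.212  -0.5693 -0.3874] [-0.0001  0.     -0.0002] rows 5.2
clock 16.2333 q6 -25.0 pos [ 0.4195 -0.1964  0.0237] ori [-1.7997e+02  1.0000e-02 -1.1603e+02]
```

```bash
python3 -m inch '0 0 -0.1 0 0 0;0 0 -0.2 0 0 0;0 0 -0.32 0 0 0;0.02 -0.06 -0.387 0 0 0;0.06 -0.17 -0.387 0 0 0;0.11 -0.3 -0.387 0 0 0;0.16 -0.42 -0.387 0 0 0;0.195 -0.52 -0.387 0 0 0;0.212 -0.569 -0.387 0 0 0;0.212 -0.569 -0.387 0 0 0';python3 -m inch '0 0 0 0 0 0;0 0 0 0 0 0'; python3 go.py .545,-.3285,.0297,-116
python3 - <<'E'
from h import *
im=snapshot('wrist'); cv2.imwrite('pics/dw.png',im[:,:,::-1])
E
```

```text
clock: 17.07
tool_pos: [0.5461, -0.3307, 0.1378]
orientation: [179.9, -0.0, -116.1]
force: [1.1, -0.5, -2.3]
opening: 0.0481
gripper_force: 29.8
clock: 17.23
tool_pos: [0.5437, -0.3279, 0.1387]
orientation: [179.9, 0.0, -116.1]
force: [-0.3, 0.2, -2.4]
opening: 0.048
gripper_force: 29.8
[-3.000e-04 -5.600e-03  3.633e-01] [ 0.0006  0.     -0.0004] rows 2.6
clock 17.2333 q6 -13.0 pos [ 0.5437 -0.3279  0.1387] ori [ 179.89    0.   -116.07]
```

View pics/dw.png

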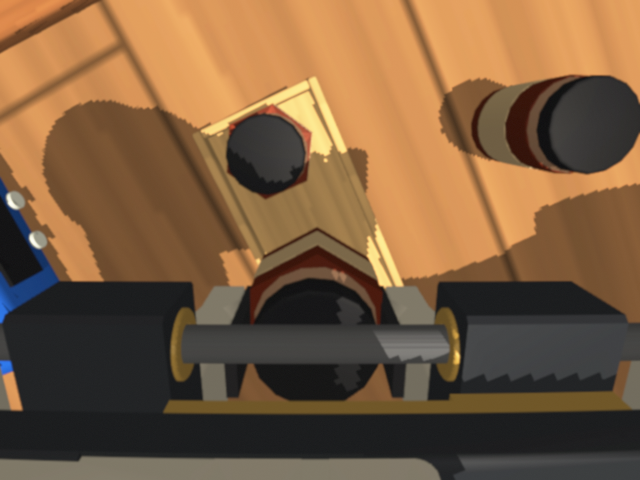

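The hex jar is held square by its flats, with the tray below it and the end jar at (267,152) clear of the fingers. Lowering.

```bash
python3 -m inch '0 -0.005 0.1 0 0 0;0 -0.005 0.19 0 0 0;0 -0.005 0.25 0 0 0;0 -0.005 0.29 0 0 0;0 -0.005 0.315 0 0 0;0 -0.005 0.33 0 0 0;0 -0.005 0.34 0 0 0;0 -0.005 0.34 0 0 0;0 -0.005 0.34 0 0 0'; python3 -m inch '0 0 0.004 0 0 0;0 0 0.008 0 0 0;0 0 0.012 0 0 0;0 0 0.012 0 0 0;0 0 0.012 0 0 0';python3 -m inch '0 0 0.003 0 0 0;0 0 0.006 0 0 0;0 0 0.006 0 0 0;0 0 0.006 0 0 0'
```

```text
clock: 18.03
tool_pos: [0.5466, -0.3293, 0.0385]
orientation: [-179.9, 0.0, -116.0]
force: [-0.5, 0.7, -1.7]
opening: 0.0474
gripper_force: 29.8
clock: 18.45
tool_pos: [0.546, -0.3292, 0.034]
orientation: [-180.0, -0.0, -116.0]
force: [0.2, 0.5, -1.4]
opening: 0.0479
gripper_force: 29.8
clock: 18.78
tool_pos: [0.5459, -0.3291, 0.032]
orientation: [180.0, -0.0, -116.0]
force: [0.6, 1.0, -1.9]
opening: 0.048
gripper_force: 29.8
```

```bash
python3 -m inch '0 0 0.003 0 0 0;0 0 0.006 0 0 0;0 0 0.006 0 0 0;0 0 0.006 0 0 0';  python3 -m inch '0 0 0.002 0 0 0;0 0 0.002 0 0 0;0 0 0.002 0 0 0'
```

```text
clock: 19.12
tool_pos: [0.546, -0.3291, 0.0303]
orientation: [180.0, -0.0, -116.0]
force: [-1.0, 0.5, -1.2]
opening: 0.0479
gripper_force: 29.8
clock: 19.37
tool_pos: [0.5461, -0.3292, 0.0298]
orientation: [-180.0, -0.0, -116.0]
force: [0.2, -1.1, -0.7]
opening: 0.0479
gripper_force: 29.8
```

```bash
python3 -m inch '0 0 0.002 0 0 0;0 0 0.002 0 0 0;0 0 0.002 0 0 0';python3 -m inch '0 0 0.002 0 0 0;0 0 0.002 0 0 0;0 0 0.002 0 0 0'
```

```text
clock: 19.62
tool_pos: [0.5461, -0.3292, 0.0298]
orientation: [-180.0, -0.0, -116.0]
force: [-1.8, 1.8, 5.5]
opening: 0.0477
gripper_force: 29.8
clock: 19.87
tool_pos: [0.5461, -0.3292, 0.0297]
orientation: [-180.0, -0.0, -116.0]
force: [-3.6, 2.8, 10.4]
opening: 0.0477
gripper_force: 29.8
```

```bash
python3 -m inch '0 0 -0.003 0 0 0;0 0 -0.003 0 0 0'; python3 -m inch '0 0 0 0 0 0;0 0 0 0 0 0;0 0 0 0 0 0;0 0 0 0 0 0' -0.3; python3 -m inch '0 0 -0.03 0 0 0;0 0 -0.13 0 0 0;0 0 -0.26 0 0 0;0 0 -0.39 0 0 0;0 0 -0.47 0 0 0;0 0 -0.47 0 0 0;0 0 -0.47 0 0 0'; python3 go.py .393,-.335,.17,-96.2
```

```text
clock: 20.03
tool_pos: [0.5462, -0.3291, 0.0298]
orientation: [-180.0, 0.0, -116.0]
force: [-1.5, 0.7, 5.1]
opening: 0.0477
gripper_force: 29.8
clock: 20.37
tool_pos: [0.546, -0.3292, 0.0292]
orientation: [180.0, -0.0, -116.0]
force: [-0.2, -1.0, 0.3]
opening: 0.0571
gripper_force: 0.0
clock: 20.95
tool_pos: [0.547, -0.3294, 0.1734]
orientation: [-179.7, 0.1, -116.0]
force: [-0.9, 0.7, -0.7]
opening: 0.057
gripper_force: 0.0
[0.2422 0.4532 0.0089] [-0.0015  0.     -0.1102] rows 3.7
clock 20.95 q6 -12.0 pos [ 0.547  -0.3294  0.1734] ori [-1.7974e+02  5.0000e-02 -1.1604e+02]
```

```bash
python3 -m inch '0.242 0.453 0 0 0 -0.11;0.242 0.453 0 0 0 -0.11;0.242 0.453 0 0 0 -0.11;0.242 0.453 0 0 0 -0.11;0.242 0.453 0 0 0 -0.11;0.242 0.453 0 0 0 -0.11;0.242 0.453 0 0 0 -0.11;0.242 0.453 0 0 0 -0.11;0.242 0.453 0 0 0 -0.11' -1; python3 go.py .393,-.335,.046,-96.2
python3 - <<'E'
from h import *
c=camera_params('wrist'); snapshot('wrist')
for d in cut_out('wrist','jar_slim')[:1]:
    r=fit([(c,d['pixels'].astype(np.float32))],M['slim'],(.393,-.335,(0,))); print(d['p'],d['rect'],r.x,r.fun)
im=snapshot('top'); cv2.imwrite('pics/d.png',cv2.resize(im[160:350,330:550],None,fx=2.8,fy=2.8)[:,:,::-1])
E
```

```text
clock: 21.7
tool_pos: [0.3927, -0.3346, 0.17]
orientation: [180.0, 0.0, -96.2]
force: [0.6, 0.3, 0.3]
opening: 0.088
gripper_force: 0.0
[ 0.0014 -0.0014  0.4132] [ 0.0003  0.0001 -0.0001] rows 3.0
clock 21.7 q6 12.0 pos [ 0.3927 -0.3346  0.17  ] ori [ 1.7995e+02  1.0000e-02 -9.6220e+01]
0.68 [272.5, 186.9, 82.5, 102.9] [ 0.39148399 -0.33516546  0.0297101 ] 0.03853249549865723
```

View pics/d.png

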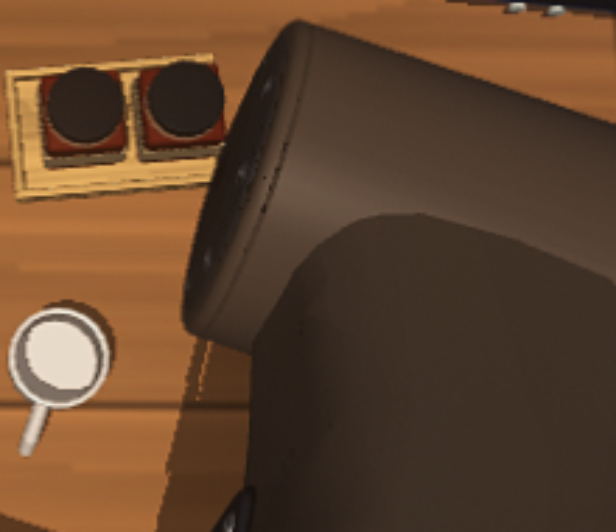

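The square jar stands aligned in its tray (lid 85,105) and the cup is undisturbed. Gripping the slim jar.

```bash
python3 -m inch '0.001 0 0.12 0 0 0;0.001 0 0.24 0 0 0;0.001 0 0.36 0 0 0;0.001 0 0.4 0 0 0;0.001 0 0.413 0 0 0;0.001 0 0.413 0 0 0;0.001 0 0.413 0 0 0'
python3 -m inch '0 0 0 0 0 0;0 0 0 0 0 0;0 0 0 0 0 0;0 0 0 0 0 0;0 0 0 0 0 0;0 0 0 0 0 0;0 0 0 0 0 0;0 0 0 0 0 0' 1
python3 go.py .46,-.2,.23,-96.2 .6315,.082,.23,-96.2
```

```text
clock: 22.43
tool_pos: [0.3929, -0.3353, 0.0473]
orientation: [-180.0, -0.0, -96.2]
force: [-0.1, 0.0, -0.3]
opening: 0.0879
gripper_force: 0.0
clock: 23.1
tool_pos: [0.3923, -0.3351, 0.0468]
orientation: [-180.0, -0.0, -96.2]
force: [0.1, 0.3, 2.4]
opening: 0.0494
gripper_force: 30.0
[-0.472  -0.1756 -0.6106] [-0.0002 -0.0001 -0.0002] rows 5.7
[-0.9962 -0.4668 -0.    ] [0. 0. 0.] rows 7.9
clock 23.1 q6 12.0 pos [ 0.3923 -0.3351  0.0468] ori [-1.7997e+02 -1.0000e-02 -9.6230e+01]
```

```bash
python3 -m inch '0 0 -0.1 0 0 0;0 0 -0.22 0 0 0;0 0 -0.34 0 0 0;0 0 -0.46 0 0 0;-0.04 -0.01 -0.56 0 0 0;-0.13 -0.05 -0.61 0 0 0;-0.24 -0.09 -0.61 0 0 0;-0.36 -0.13 -0.61 0 0 0;-0.472 -0.176 -0.61 0 0 0;-0.472 -0.176 -0.61 0 0 0'; python3 -m inch '-0.1 -0.05 0 0 0 0;-0.22 -0.1 0 0 0 0;-0.34 -0.16 0 0 0 0;-0.46 -0.22 0 0 0 0;-0.58 -0.27 0 0 0 0;-0.7 -0.33 0 0 0 0;-0.82 -0.38 0 0 0 0;-0.91 -0.43 0 0 0 0;-0.97 -0.455 0 0 0 0;-0.996 -0.467 0 0 0 0'; python3 -m inch '0 0 0 0 0 0;0 0 0 0 0 0;0 0 0 0 0 0'; python3 go.py .6315,.082,.053,-96.2
```

```text
clock: 23.93
tool_pos: [0.4619, -0.1958, 0.2292]
orientation: [-180.0, 0.1, -96.1]
force: [-0.1, -0.3, -1.8]
opening: 0.0496
gripper_force: 30.0
clock: 24.77
tool_pos: [0.6322, 0.0843, 0.2278]
orientation: [179.9, -0.0, -96.1]
force: [-0.4, -0.5, -2.4]
opening: 0.0496
gripper_force: 30.0
clock: 25.02
tool_pos: [0.6309, 0.0809, 0.2292]
orientation: [179.9, -0.0, -96.3]
force: [-0.2, -0.1, -1.8]
opening: 0.0494
gripper_force: 30.0
[-0.0041 -0.0022  0.5874] [ 0.0003 -0.0001 -0.0004] rows 4.2
clock 25.0167 q6 -31.0 pos [0.6309 0.0809 0.2292] ori [ 1.7994e+02 -3.0000e-02 -9.6270e+01]
```

```bash
python3 -m inch '-0.004 -0.002 0.12 0 0 0;-0.004 -0.002 0.24 0 0 0;-0.004 -0.002 0.36 0 0 0;-0.004 -0.002 0.45 0 0 0;-0.004 -0.002 0.51 0 0 0;-0.004 -0.002 0.54 0 0 0;-0.004 -0.002 0.555 0 0 0;-0.004 -0.002 0.565 0 0 0;-0.004 -0.002 0.565 0 0 0;-0.004 -0.002 0.565 0 0 0'; python3 -m inch '0 0 0.004 0 0 0;0 0 0.008 0 0 0;0 0 0.012 0 0 0;0 0 0.012 0 0 0;0 0 0.012 0 0 0';python3 -m inch '0 0 0.002 0 0 0;0 0 0.004 0 0 0;0 0 0.004 0 0 0;0 0 0.004 0 0 0'
```

```text
clock: 25.85
tool_pos: [0.6332, 0.0831, 0.0615]
orientation: [-179.9, 0.1, -96.2]
force: [-0.1, 0.0, -2.6]
opening: 0.0496
gripper_force: 30.0
clock: 26.27
tool_pos: [0.6324, 0.083, 0.0565]
orientation: [-180.0, 0.0, -96.2]
force: [-0.4, 0.6, -3.5]
opening: 0.0493
gripper_force: 30.0
clock: 26.6
tool_pos: [0.6323, 0.0829, 0.0552]
orientation: [180.0, -0.0, -96.2]
force: [1.0, 0.5, -1.4]
opening: 0.0493
gripper_force: 30.0
```

```bash
python3 -m inch '0 0 0.003 0 0 0;0 0 0.006 0 0 0;0 0 0.006 0 0 0;0 0 0.006 0 0 0';  python3 -m inch '0 0 0.002 0 0 0;0 0 0.002 0 0 0;0 0 0.002 0 0 0'
```

```text
clock: 26.93
tool_pos: [0.6323, 0.083, 0.0534]
orientation: [180.0, -0.0, -96.2]
force: [0.4, 0.3, -2.1]
opening: 0.0494
gripper_force: 30.0
clock: 27.18
tool_pos: [0.6324, 0.083, 0.0529]
orientation: [-180.0, 0.0, -96.2]
force: [-1.4, -0.0, -3.0]
opening: 0.0497
gripper_force: 30.0
```

```bash
python3 -m inch '0 0 0.002 0 0 0;0 0 0.002 0 0 0;0 0 0.002 0 0 0';  python3 -m inch '0 0 0.002 0 0 0;0 0 0.002 0 0 0;0 0 0.002 0 0 0'
```

```text
clock: 27.43
tool_pos: [0.6325, 0.083, 0.0528]
orientation: [-180.0, 0.0, -96.2]
force: [-1.1, 0.0, 5.1]
opening: 0.0496
gripper_force: 30.0
clock: 27.68
tool_pos: [0.6326, 0.083, 0.0528]
orientation: [-180.0, 0.0, -96.2]
force: [-4.5, 0.3, 9.0]
opening: 0.0497
gripper_force: 30.0
```

```bash
python3 -m inch '0 0 -0.003 0 0 0;0 0 -0.003 0 0 0'; python3 -m inch '0 0 0 0 0 0;0 0 0 0 0 0;0 0 0 0 0 0;0 0 0 0 0 0' -0.41; python3 -m inch '0 0 -0.03 0 0 0;0 0 -0.13 0 0 0;0 0 -0.26 0 0 0;0 0 -0.39 0 0 0;0 0 -0.52 0 0 0;0 0 -0.62 0 0 0;0 0 -0.62 0 0 0;0 0 -0.62 0 0 0'; python3 go.py .25,.627,.23,-96.2
```

```text
clock: 27.85
tool_pos: [0.6325, 0.083, 0.0529]
orientation: [-180.0, 0.0, -96.2]
force: [-1.6, 0.7, 2.8]
opening: 0.0494
gripper_force: 30.0
clock: 28.18
tool_pos: [0.6324, 0.0829, 0.0524]
orientation: [180.0, -0.0, -96.2]
force: [-0.1, -0.0, 0.2]
opening: 0.0614
gripper_force: 0.0
clock: 28.85
tool_pos: [0.6334, 0.0833, 0.242]
orientation: [-179.7, 0.1, -96.2]
force: [-0.2, 1.2, -1.6]
opening: 0.0618
gripper_force: 0.0
[-1.6626  1.4675  0.0372] [-0.0015  0.0008 -0.0002] rows 16.0
clock 28.85 q6 -31.0 pos [0.6334 0.0833 0.242 ] ori [-1.7973e+02  1.5000e-01 -9.6240e+01]
```

```bash
python3 -m inch '-0.83 0.73 0 0 0 0;-0.83 0.73 0 0 0 0;-0.83 0.73 0 0 0 0;-0.83 0.73 0 0 0 0;-0.83 0.73 0 0 0 0;-0.83 0.73 0 0 0 0;-0.83 0.73 0 0 0 0;-0.83 0.73 0 0 0 0;-0.83 0.73 0 0 0 0'; python3 -m inch '-0.83 0.73 0 0 0 0;-0.83 0.73 0 0 0 0;-0.83 0.73 0 0 0 0;-0.83 0.73 0 0 0 0;-0.83 0.73 0 0 0 0;-0.83 0.73 0 0 0 0;-0.83 0.73 0 0 0 0;-0.83 0.73 0 0 0 0;-0.83 0.73 0 0 0 0'
python3 - <<'E'
from h import *
for n in ('top','scene'):
    im=snapshot(n); cv2.imwrite(f'pics/end_{n}.png',im[:,:,::-1])
E
```

```text
clock: 29.6
tool_pos: [0.4382, 0.3585, 0.2377]
orientation: [179.9, -0.0, -96.0]
force: [1.3, -0.7, -1.0]
opening: 0.062
gripper_force: 0.0
clock: 30.35
tool_pos: [0.247, 0.6297, 0.236]
orientation: [180.0, -0.1, -96.0]
force: [0.4, -0.5, -0.5]
opening: 0.0616
gripper_force: 0.0
```

View pics/end_top.png

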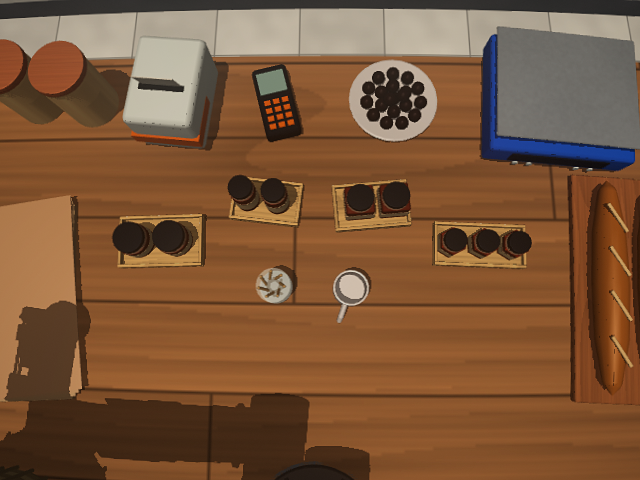

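View pics/end_scene.png

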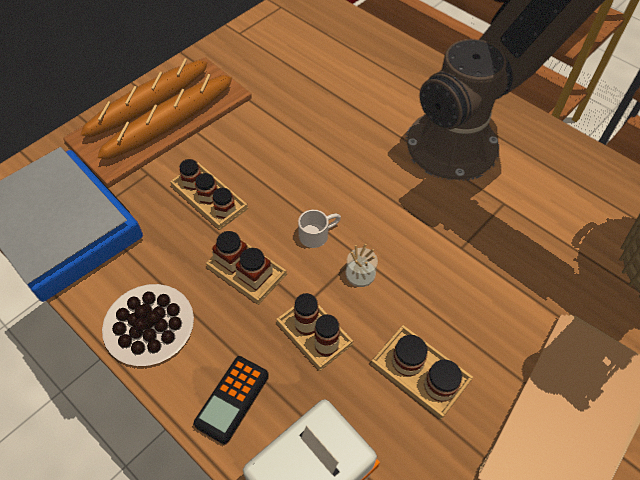

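Both views show all four jars upright in their own trays: top-view lids at squat (172,238), slim (273,194), square (360,199) and hex (486,240). The stick jar and cup haven't moved.

```bash
python3 -c "
from plant import *
print(close_job())"
```

```text
the job is handed in; nothing more can be done
None
```

All four jars stand upright in the empty places of their own trays, each lowered until contact before release; the stick jar and cup are where they were, and the job was handed in at about 30 s (the verdict was not shown).

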